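# Sweep the stone chips off the slate slab into the chip tray

## Robot

A 7-joint arm with a two-finger parallel gripper is mounted at the origin on the work surface. World frame = base frame: x ahead of the robot, y to its left, z up, the work surface at z = 0. Lengths are in m, angles in rad, forces in N, time in s.
With the tool pointing down it reaches from about 0.35 to 0.9 m from the base axis. Payload 7.2 kg.
Tool frame: the origin (TCP) lies midway between the tips of the shut fingers; the grasp point (between the pads) lies 19 mm behind it; z points along the fingers, y is the line along which they close (so a half turn about z gives the same grasp; the last joint's range is limited). The gripper opens to 85 mm and grips with 20 to 120 N. Pads are 22 mm wide; open, the fingers measure 114 mm over their backs; the gripper's body (76 mm by 85 mm) begins 54 mm behind the grasp point. The pads swing forward as they close: fully open they stand 13 mm farther back than shut.
Start: joints at [1.051, 0.411, -0.013, 1.596, 0.006, 1.134, -0.082], TCP at [0.273, -0.562, 0.231] pointing down, gripper open.
Joint ranges: [-2.95, 2.95], [-0.29, 1.99], [-1.47, 1.44], [0.14, 2.54], [-1.03, 4.17], [0.13, 1.85], [-2.86, 2.86]. Speed limits (rad/s): [2.39, 2.39, 3.01, 3.01, 3.14, 3.14, 3.14].

## Interface

Orientations are given as a unit quaternion [x, y, z, w].
In Python, from bench import bot gives the robot as it stands.
- The arm moves only by the tool servo_tool, never from a script. Its argument "rows" is a list of rows, each a list of 4 numbers: the shift along the tool's x, y, z normalised to -1 to 1, where 1 is 30 mm, then the turn about the tool's z normalised to -1 to 1, where 1 is 0.15 rad. A call has exactly 8 rows; each row shifts and turns the commanded pose from where the row before left it, along the tool's axes as they then stand; what a row does not reach is not made up. A row lasts 1/10 s, in which the tool goes at most 50 mm and 8.59 degrees, less where a joint would pass 70% of its speed; a pose out of reach is approached as far as the arm can. A call with a number of a shift or a turn outside -1 to 1 is refused whole. A call with a gripper value outside its range is refused whole. "claw" is the opening, from -1 (shut) to 1 (fully open), set as the call begins (left out, the last holds). The fingers move at their own pace and stop on an object; "newtons" is the grip in N (left out, the last holds). Time passes only in rows, so rows that do not move let the fingers close, or fill a call up. It gives the time, the measured TCP pose, the force, the opening and the grip force at its end, in the units of the state.
- bot.state(): the state, without advancing time (a new reading comes with each control period).
- bot.capture(name): name is "scene" or "side" or "wrist"; returns the picture (400x640x3 uint8, red, green, blue); there is no depth.
- bot.calibration(name): a dict with "vertical_fov" (degrees; the focal length in pixels is half the picture's height over the tangent of half this angle, whatever the lens; pixels are square), "cx", "cy" (the principal point, pixels), "k1" (the pictures are not rectified: a ray, as slopes to the right and down, at radius r is drawn at 1 + k1 r^2 times it, then the intrinsics apply), "pose" (4x4, takes a point from camera to world coordinates). Camera axes: x right, y down, z forward; pixel columns grow to the right and rows downward; lengths in m; the calibration is good to about 2 mm. A picture is of the moment at which its call begins: read the wrist's pose just before it. calibration takes no time and is no camera call; for the wrist camera it gives the pose at the moment of the call.
- bot.close_job(): hands the job in; it is judged then, once.
The state is a dict: "time": time; "joint_pos": joint angles; "qvel": joint speeds; "joint_torque": joint torques, N m; "tool_pos": TCP position; "tool_rot": TCP orientation; "wrist_force": force on the tool from outside, world axes, zero at the start; "wrist_torque": the same for the moment, N m; "grip_width": opening from 0.0 (shut) to 1.0 (fully open); "gripper_force": force on a finger pad.
Only numpy, scipy, OpenCV 4.12 (cv2) and the standard library are available. Lean on these libraries where they do the work, as an engineer would, in place of code of your own. Each camera call takes 0.05 s, during which the arm holds its last target. There are 200 camera calls.

## Task

Clear the carving slab: with the fingertips, sweep the four pale stone chips across the slab and over its edge so that they all drop into the bare-metal chip tray tucked under that edge, not into the red tool tray at the opposite edge or onto the bench. Only push the chips along the slab, never lift them, and leave the tools, the jar, both trays and everything else where they are.

Things in the scene. Friction and masses are not known exactly. Their poses are not given: they have to be found in the camera images.
- slab: fixed dark slate slab being carved, 280 (x) x 340 (y) x 25 mm, on battens; its flat top is 65 mm above the bench. Faint scribed lines on it are flush and catch nothing. Origin: on the bench under its centre; x points away from the robot, y along its long side (turned up to 0.25 rad); a tray is tucked under each short edge (y = +170 and -170 mm)
- chip_tray: open bare-metal tray for waste, 200 (x) x 150 (y) x 32 mm, walls and floor 4 mm, a wire grip 19 mm out at both x ends; loose, 0.9 kg, tucked 20 mm under one short edge of the slab, so what goes over that edge drops in. Which edge, the slab's +y or -y one, changes. Origin: centre of its underside, 225 mm from the slab's origin; axes parallel to the slab's
- tool_tray: open dark red wooden tool tray, 200 x 150 x 32 mm, walls 4 mm, no grips, holding two tools, tucked under the slab's other short edge; not for waste. Origin: centre of its underside, 225 mm from the slab's origin; axes parallel to the slab's
- chip_a: pale fresh-cut stone chip, a flat-bottomed five-sided flake about 42 mm across, 10 mm thick, with an off-centre ridge rising to 15 mm, about 30 g, lying loose on the slab. Origin: centre of its underside; z up as it lies; its yaw is arbitrary
- chip_b: pale fresh-cut stone chip, a flat-bottomed six-sided flake about 38 mm across, 11 mm thick, with an off-centre ridge rising to 15 mm, about 30 g, lying loose on the slab. Origin: centre of its underside; z up as it lies; its yaw is arbitrary
- chip_c: pale fresh-cut stone chip, a flat-bottomed six-sided flake about 40 mm across, 10 mm thick, with an off-centre ridge rising to 14 mm, about 30 g, lying loose on the slab. Origin: centre of its underside; z up as it lies; its yaw is arbitrary
- chip_d: pale fresh-cut stone chip, a flat-bottomed five-sided flake about 38 mm across, 11 mm thick, with an off-centre ridge rising to 16 mm, about 30 g, lying loose on the slab. Origin: centre of its underside; z up as it lies; its yaw is arbitrary
- chisel: steel carving chisel, 170 x 18 x 13 mm, lying on the slab's far part roughly along the slab's y. Origin: middle of its underside; x along it to the blade
- jar: white plastic jar with a blue cap, 36 mm diameter, 45 mm tall, standing on the slab's far part. Origin: centre of its underside, z up
- point: slim steel point chisel, 160 x 13 x 13 mm, lying in the tool tray along the tray's x. Origin: middle of its underside
- rasp: rasp with a wooden handle, 165 x 20 x 16 mm, lying in the tool tray along the tray's x. Origin: middle of its underside
- mallet: round wooden carver's mallet standing head down, handle up, head 80 mm diameter, 190 mm tall, on the bench to the right of the slab and its tray. Origin: centre of its underside, z up
- bottle: white plastic bottle, 52 mm diameter, 130 mm tall, standing on the bench to the right of the slab and its tray. Origin: centre of its underside, z up
- plaque: finished slate plaque, 140 mm wide and 150 mm high, leaning back on a small black stand 110 mm deep, on the bench to the left of the slab and its tray. Origin: bench level under the middle of the stand, z up

How it is judged:
By the outcome, as a careful person would: the job done as asked, in the order asked, and still so for the second after the job is handed in, with the robot touching nothing.
It also fails if it takes over 61 s, if anything falls off the work surface, if the arm or the gripper's body presses on something with over 40 N, if the wrist force passes 120 N, or if a joint passes its speed limit or range.

## Working session

There is one attempt and no reset: what is moved stays moved. The work goes in short steps, Python scripts to look and compute and a tool call to move; the robot and the scene stay as the last step left them, time stands still between calls to the robot, and variables do not carry over. Pictures are saved under pics/ and viewed, at most 10 in all, crops included, and the job is handed in when it is done.

Besides the shell and the picture viewer there is one more tool, called after "Call:" as name(argument=value, ...) on one line, values as JSON. servo_tool: Moves the arm, as the interface text tells. Its arguments: {"type":"object","properties":{"rows":{"type":"array"},"claw":{"type":"number"},"newtons":{"type":"number"}},"required":["rows"]}

```bash
mkdir -p pics; cat > h.py <<'E'
import numpy as np, cv2
from bench import bot
def ray(c,u,v):
    f=200/np.tan(np.radians(c['vertical_fov'])/2)
    K=np.array([[f,0,c['cx']],[0,f,c['cy']],[0,0,1.]])
    n=cv2.undistortPoints(np.array([[[u,v]]],float),K,np.array([c['k1'],0,0,0.]))[0,0]
    # r at undistorted: drawn=(1+k1 r^2)*slope
    T=np.array(c['pose']); d=T[:3,:3]@np.array([n[0],n[1],1.]); return T[:3,3],d
def onz(c,u,v,z):
    o,d=ray(c,u,v); return o+d*(z-o[2])/d[2]
def tri(c1,p1,c2,p2):
    o1,d1=ray(c1,*p1);o2,d2=ray(c2,*p2)
    s=np.linalg.lstsq(np.c_[d1,-d2],o2-o1,rcond=None)[0]
    a,b=o1+s[0]*d1,o2+s[1]*d2; return (a+b)/2,np.linalg.norm(a-b)
E
python3 - <<'E'
from h import *
s=bot.state();print({k:np.round(v,3) for k,v in s.items()})
for n in("scene","side"):
    im=bot.capture(n);cv2.imwrite(f'pics/{n}0.png',im[...,::-1]);c=bot.calibration(n);print(n,c['vertical_fov'],c['k1'],np.round(c['pose'],3).tolist())
E
```

```text
{'time': np.float64(0.0), 'joint_pos': array([ 1.051,  0.412, -0.013,  1.597,  0.006,  1.134, -0.082]), 'qvel': array([ 0.001, -0.001, -0.   ,  0.001,  0.001, -0.001,  0.002]), 'joint_torque': array([-0.0000e+00, -6.0062e+01,  6.8200e-01, -2.9941e+01,  1.4000e-02,
        1.1000e-02,  0.0000e+00]), 'tool_pos': array([ 0.273, -0.562,  0.23 ]), 'tool_rot': array([ 0.975,  0.224, -0.   , -0.001]), 'wrist_force': array([-0.186, -0.234, -0.372]), 'wrist_torque': array([-0.027, -0.019, -0.022]), 'gripper_force': np.float64(0.0), 'grip_width': np.float64(0.997)}
scene 50.60608037414505 0.018364417396413937 [[0.594, 0.536, -0.6, 1.342], [0.804, -0.408, 0.433, -0.57], [-0.013, -0.74, -0.673, 0.953], [0.0, 0.0, 0.0, 1.0]]
side 47.06673895696788 -0.12351062843090836 [[0.809, -0.463, 0.362, -0.011], [-0.587, -0.621, 0.519, -0.812], [-0.015, -0.632, -0.775, 1.297], [0.0, 0.0, 0.0, 1.0]]
```

View pics/scene0.png

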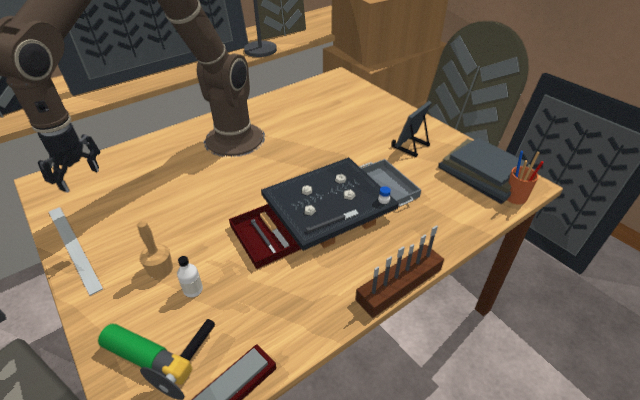

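View pics/side0.png

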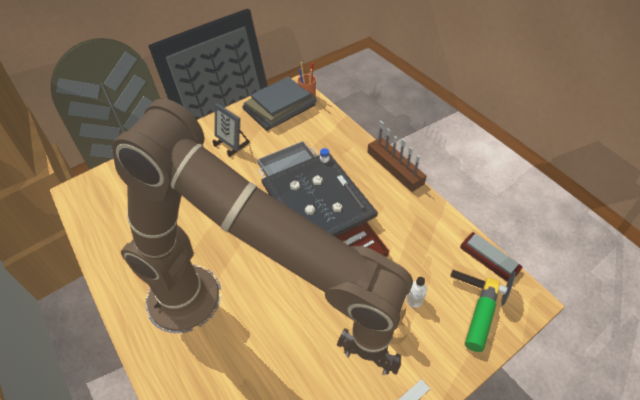

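Scene: the four pale chips are at about (307,189), (341,179), (349,195) and (310,210). The metal tray is at the right (+y) edge near (395,180), the red tray is at (260,235), the jar at (385,195) and the chisel around (330,220). The side view shows the chips at (295,185), (317,180), (309,209) and (337,207).

```bash
python3 - <<'E'
from h import *
cs=bot.calibration("scene");cd=bot.calibration("side")
def blobs(n,roi):
    im=cv2.imread(f'pics/{n}0.png');x0,y0,x1,y1=roi
    h=cv2.cvtColor(im,cv2.COLOR_BGR2HSV);m=((h[...,2]>150)&(h[...,1]<70)).astype(np.uint8)
    k=np.zeros_like(m);k[y0:y1,x0:x1]=1;N,_,st,ce=cv2.connectedComponentsWithStats(m*k)
    return [(ce[i],st[i].tolist()) for i in range(1,N) if st[i,4]>8]
A=blobs('scene',(262,160,400,245));B=blobs('side',(262,140,380,235))
for n,c,L in(('scene',cs,A),('side',cd,B)):
    for p,s in L: print(n,np.round(p,1),s,np.round(onz(c,*p,.072),3))
for p,_ in A:
    for q,_ in B:
        P,e=tri(cs,p,cd,q)
        if e<.006 and .03<P[2]<.13: print('tri',np.round(p),np.round(q),np.round(P,3),round(e,4))
# crops with enlargement
a=cv2.resize(cv2.imread('pics/scene0.png')[150:270,225:425],None,fx=4,fy=4,interpolation=cv2.INTER_CUBIC)
b=cv2.resize(cv2.imread('pics/side0.png')[135:265,245:400],None,fx=4,fy=4,interpolation=cv2.INTER_CUBIC)
cv2.imwrite('pics/sc1.png',a);cv2.imwrite('pics/sd1.png',b)
E
```

```text
scene [366.2 163.9] [359, 162, 15, 5, 18] [0.514 0.243 0.072]
scene [340.2 177.3] [336, 175, 10, 6, 45] [0.516 0.128 0.072]
scene [306.7 188.4] [302, 186, 10, 6, 44] [0.495 0.007 0.072]
scene [348.7 193. ] [344, 190, 10, 7, 52] [0.593 0.1   0.072]
scene [384.4 198.8] [379, 196, 11, 7, 37] [0.681 0.17  0.072]
scene [309.2 208.3] [305, 205, 10, 8, 52] [ 0.574 -0.04   0.072]
scene [350.7 213.4] [344, 210, 14, 8, 57] [0.667 0.045 0.072]
side [313.8 150.6] [310, 148, 9, 7, 20] [0.668 0.223 0.072]
side [323.6 148.5] [320, 148, 9, 3, 10] [0.704 0.21  0.072]
side [324.2 158.7] [320, 156, 9, 6, 31] [0.674 0.165 0.072]
side [272.8 167.6] [270, 165, 6, 7, 24] [0.497 0.242 0.072]
side [316.8 179.5] [313, 175, 9, 9, 61] [0.592 0.097 0.072]
side [341.4 179.3] [337, 175, 9, 10, 48] [0.663 0.046 0.072]
side [294.3 184.3] [290, 181, 9, 8, 57] [0.515 0.126 0.072]
side [336.7 206.4] [333, 202, 9, 9, 60] [ 0.576 -0.043  0.072]
side [309.2 208.6] [305, 205, 9, 8, 58] [0.495 0.005 0.072]
tri [366. 164.] [273. 168.] [0.502 0.254 0.059] 0.0018
tri [340. 177.] [294. 184.] [0.516 0.127 0.071] 0.0009
tri [307. 188.] [309. 209.] [0.495 0.006 0.072] 0.0017
tri [349. 193.] [317. 180.] [0.593 0.099 0.072] 0.002
tri [384. 199.] [324. 159.] [0.678 0.172 0.067] 0.004
tri [309. 208.] [337. 206.] [ 0.576 -0.042  0.073] 0.0023
tri [351. 213.] [341. 179.] [0.665 0.048 0.069] 0.0002
```

View pics/sc1.png

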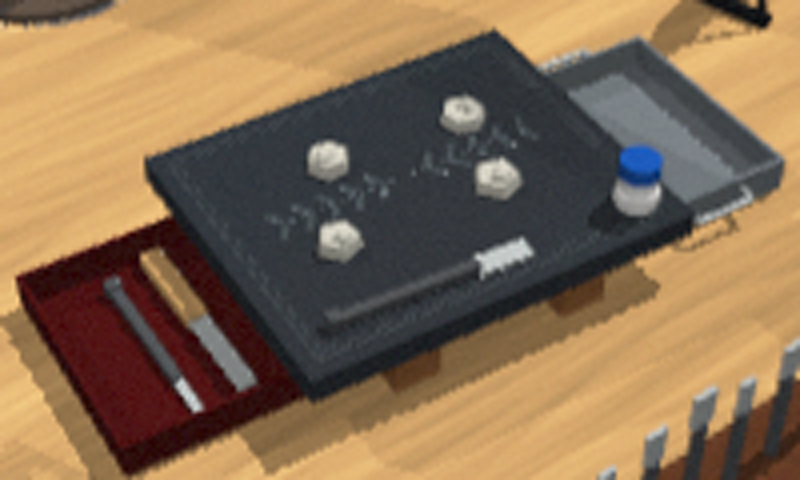

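View pics/sd1.png

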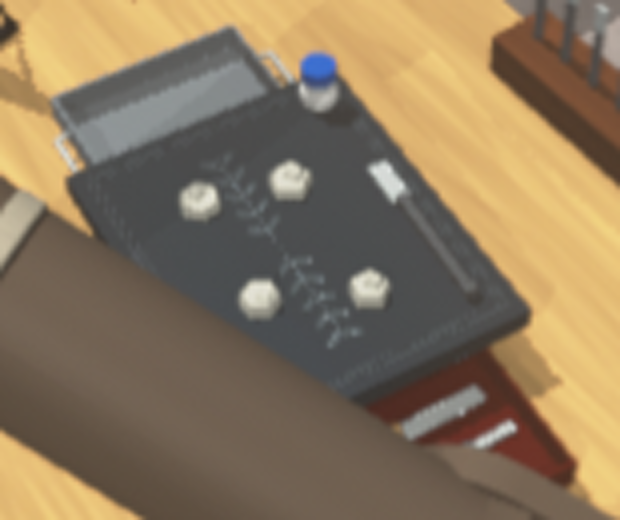

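The crops show the slab's top corners in the scene crop at (147,160), (495,33), (690,211) and (312,382). The chips form two lanes along slab y, the jar is at the far +y corner, and the metal tray is at +y.

```bash
cat >> h.py <<'E'
def frame():
    c=bot.calibration("scene")
    C=np.array([onz(c,225+u/4-.4,150+v/4-.4,.065) for u,v in((147,160),(495,33),(690,211),(312,382))])
    o=C.mean(0)[:2]; y=(C[1]-C[0]+C[2]-C[3])[:2]; x=(C[2]-C[1]+C[3]-C[0])[:2]
    a=(np.arctan2(-y[0],y[1])+np.arctan2(x[1],x[0]))/2
    return C,o,a
E
python3 - <<'E'
from h import *
C,o,a=frame();print(np.round(C,3).tolist(),o,a,[np.linalg.norm(C[i]-C[i-1]) for i in range(4)])
R=np.array([[np.cos(a),np.sin(a)],[-np.sin(a),np.cos(a)]])
for n,p in dict(near_p=(.516,.127),near_m=(.495,.006),far_p=(.593,.099),far_m=(.576,-.042),jar=(.678,.172),chis=(.665,.048)).items(): print(n,np.round(R@(np.array(p)-o),3))
c=bot.calibration("scene")
for n,p in dict(chisel_end_tip=(225+530/4,150+240/4),chisel_near=(225+480/4,150+255/4),ch_end=(225+325/4,150+315/4)).items(): print(n,np.round(R@(onz(c,*p,.072)[:2]-o),3))
for n,p in dict(mallet=(156,270),bottle=(190,290),plaq=(402,150),plaq2=(428,150),trayNF=(225+783/4,150+160/4),trayN=(225+640/4,150+40/4)).items(): q=onz(c,*p,.032 if n[0]=='t' else 0);print(n,np.round(q,3),np.round(R@(q[:2]-o),3))
E
```

```text
[[0.404, -0.107, 0.065], [0.443, 0.223, 0.065], [0.711, 0.196, 0.065], [0.678, -0.138, 0.065]] [0.55921019 0.04336718] -0.10720558264251111 [np.float64(0.2758703428413078), np.float64(0.33285311141796764), np.float64(0.2693073637644835), np.float64(0.33566525953357884)]
near_p [-0.052  0.079]
near_m [-0.06  -0.044]
far_p [0.028 0.059]
far_m [ 0.026 -0.083]
jar [0.104 0.141]
chis [0.105 0.016]
chisel_end_tip [0.106 0.039]
chisel_near [ 0.1   -0.002]
ch_end [ 0.094 -0.131]
mallet [ 0.455 -0.493  0.   ] [-0.046 -0.545]
bottle [ 0.578 -0.445  0.   ] [ 0.07  -0.483]
plaq [ 0.463  0.476 -0.   ] [-0.141  0.42 ]
plaq2 [0.524 0.554 0.   ] [-0.09   0.504]
trayNF [0.691 0.329 0.032] [0.101 0.298]
trayN [0.5   0.349 0.032] [-0.092  0.297]
```

Call:
servo_tool(rows=[[1,-0.97,0,0],[1,-0.97,0,0],[1,-0.97,0,0],[1,-0.97,0,0],[1,-0.97,0,0],[1,-0.97,0,0],[1,-0.97,0,0],[1,-0.97,0,0]], claw=-0.53)

```text
time: 0.9
tool_pos: [0.3872, -0.2463, 0.2312]
tool_rot: [0.975, 0.224, -0.0, 0.0]
wrist_force: [1.4, -0.5, 0.6]
grip_width: 0.233
gripper_force: 0.0
```

Call:
servo_tool(rows=[[1,-0.97,0,0],[1,-0.97,0,0],[1,-0.97,0,0],[1,-0.97,0,0],[1,-0.97,0,0],[1,-0.97,0,0],[1,-0.97,0,0],[0.8,-0.7,0,0]])

```text
time: 1.7
tool_pos: [0.4997, 0.059, 0.2312]
tool_rot: [0.974, 0.225, 0.0, -0.0]
wrist_force: [0.0, -0.3, -0.2]
grip_width: 0.237
gripper_force: 0.0
```

Call:
servo_tool(rows=[[0,0,0,-0.96],[0,0,0,-0.96],[0,0,0,-0.96],[0,0,0.3,-0.96],[0,0,0.3,-0.96],[0,0,0.3,-0.96],[0,0,0.3,-0.96],[0,0,0,0]])

```text
time: 2.5
tool_pos: [0.4986, 0.0559, 0.1939]
tool_rot: [0.745, 0.668, -0.001, -0.001]
wrist_force: [-0.1, -0.4, 0.6]
grip_width: 0.237
gripper_force: 0.0
```

```bash
cat >> h.py <<'E'
def slab(p):
    o=np.array([.560,.043]);a=-.107
    return np.array([[np.cos(a),np.sin(a)],[-np.sin(a),np.cos(a)]])@(np.array(p)[:2]-o)
E
python3 - <<'E'
from h import *
s=bot.state();print(np.round(s['tool_pos'],4),slab(s['tool_pos']),np.round(s['joint_pos'],2))
c=bot.calibration("wrist");im=bot.capture("wrist");cv2.imwrite('pics/w1.png',im[...,::-1])
h=cv2.cvtColor(im,cv2.COLOR_RGB2HSV);m=((h[...,2]>130)&(h[...,1]<70)).astype(np.uint8)
N,_,st,ce=cv2.connectedComponentsWithStats(m)
for i in range(1,N):
    if st[i,4]>150:
        p=onz(c,*ce[i],.071);print(np.round(ce[i]),st[i].tolist(),np.round(p[:2],3),np.round(slab(p),3))
E
```

```text
[0.4986 0.0559 0.1939] [-0.0624389   0.00628459] [ 0.3   0.3  -0.61  1.9   0.2   1.   -0.51]
[558.   7.] [550, 0, 18, 19, 239] [0.668 0.168] [0.094 0.136]
[343.  95.] [318, 69, 51, 52, 1869] [0.517 0.126] [-0.052  0.078]
[450. 123.] [423, 100, 53, 50, 1869] [0.594 0.098] [0.028 0.058]
[540. 181.] [522, 153, 36, 58, 1337] [0.665 0.045] [0.104 0.013]
[333. 248.] [314, 227, 39, 43, 1289] [0.497 0.005] [-0.059 -0.045]
[292. 276.] [283, 252, 19, 50, 522] [ 0.459 -0.018] [-0.094 -0.071]
[366. 277.] [357, 252, 19, 53, 553] [ 0.522 -0.026] [-0.031 -0.072]
[430. 288.] [410, 270, 41, 38, 1141] [ 0.577 -0.043] [ 0.026 -0.084]
```

View pics/w1.png

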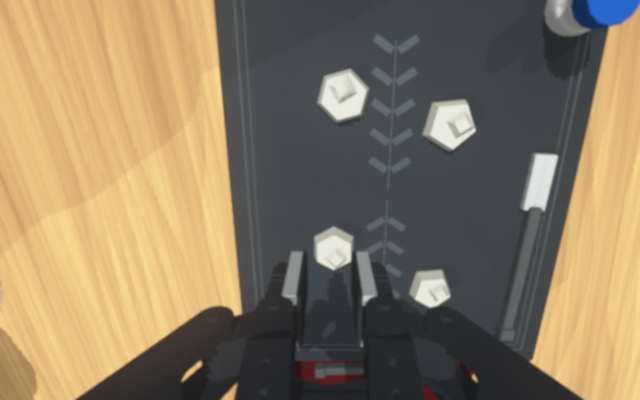

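The wrist view confirms the layout: chips at (343,95), (450,123), (333,248) and (430,288). The lanes are clear of the chisel and jar. Now I'll lower the fingers behind the first chip.

Call:
servo_tool(rows=[[0.62,0.35,1,0],[0,0,1,0],[0,0,1,0],[0,0,0.6,0],[0,0,0.3,0],[0,0,0.2,0],[0,0,0,0],[0,0,0,0]])

```text
time: 3.35
tool_pos: [0.5127, 0.0737, 0.0732]
tool_rot: [0.746, 0.666, 0.001, 0.0]
wrist_force: [-1.2, 0.1, -0.1]
grip_width: 0.231
gripper_force: 0.0
```

Call:
servo_tool(rows=[[0.4,0,0,0],[0.4,0,0,0],[0.4,0,0,0],[0.4,0,0,0],[0.4,0,0,0],[0.4,0,0,0],[0.4,0,0,0],[0,0,0,0]])

```text
time: 4.15
tool_pos: [0.5215, 0.1597, 0.0725]
tool_rot: [0.744, 0.668, 0.001, -0.0]
wrist_force: [0.1, 0.3, 0.1]
grip_width: 0.236
gripper_force: 0.0
```

```bash
cat > look.py <<'E'
from h import *
s=bot.state();print(np.round(s['tool_pos'],4),np.round(slab(s['tool_pos']),3))
c=bot.calibration("wrist");im=bot.capture("wrist");cv2.imwrite('pics/w_last.png',im[...,::-1])
h=cv2.cvtColor(im,cv2.COLOR_RGB2HSV);m=((h[...,2]>130)&(h[...,1]<70)).astype(np.uint8)
N,_,st,ce=cv2.connectedComponentsWithStats(m)
for i in range(1,N):
    if st[i,4]>150:
        p=onz(c,*ce[i],.071);print(np.round(ce[i]),st[i].tolist(),np.round(slab(p),3))
E
python3 look.py
```

```text
[0.5215 0.1597 0.0725] [-0.051  0.112]
[211.  54.] [183, 0, 52, 133, 2307] [-0.095  0.203]
[415.  65.] [245, 0, 349, 133, 43955] [-0.017  0.199]
[624.  67.] [603, 0, 37, 134, 1239] [0.065 0.199]
[329. 215.] [286, 176, 87, 81, 5038] [-0.05   0.137]
[634. 221.] [626, 195, 14, 52, 475] [0.086 0.134]
[366. 277.] [357, 251, 19, 55, 630] [-0.033  0.107]
[292. 276.] [282, 252, 20, 53, 605] [-0.067  0.107]
[497. 333.] [481, 324, 29, 23, 312] [0.034 0.075]
[611. 392.] [592, 384, 38, 16, 528] [0.102 0.035]
```

View pics/w_last.png

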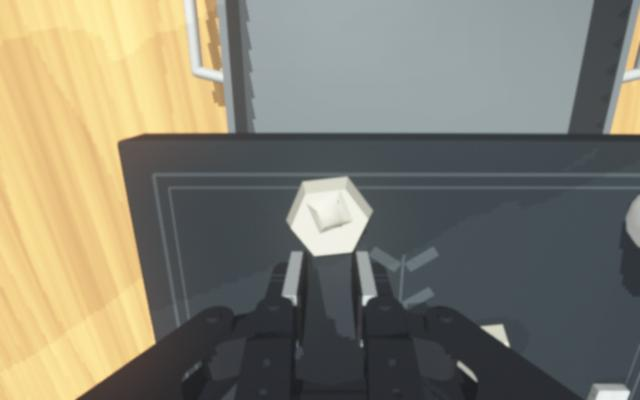

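The chip sits square between the fingers at (329,215), with the slab edge at row 135 and the tray beyond it. I'll push it over, then go to the far lane.

Call:
servo_tool(rows=[[0.4,0,0,0],[0.4,0,0,0],[0.4,0,0,0],[0.4,0,0,0],[0.4,0,0,0],[0.4,0,0,0],[0.1,0,0,0],[0,0,0,0]])

```text
time: 5.0
tool_pos: [0.5295, 0.2324, 0.0722]
tool_rot: [0.745, 0.667, -0.0, -0.0]
wrist_force: [0.9, -0.5, 0.0]
grip_width: 0.234
gripper_force: 0.0
```

Call:
servo_tool(rows=[[0,0,-1,0],[-1,0.4,-0.5,0],[-1,0.45,0,0],[-1,0.45,0,0],[-1,0.45,0,0],[-1,0.45,0,0],[-1,0.43,0,0],[0,0,0,0]])

```text
time: 5.8
tool_pos: [0.5891, 0.0367, 0.1168]
tool_rot: [0.748, 0.664, -0.001, 0.001]
wrist_force: [0.1, -0.1, -0.2]
grip_width: 0.236
gripper_force: 0.0
```

```bash
python3 look.py
```

```text
[0.5891 0.0367 0.1168] [ 0.03  -0.003]
[323. 119.] [290, 85, 71, 73, 3707] [0.028 0.059]
[458. 198.] [437, 159, 44, 80, 2590] [0.104 0.015]
[292. 276.] [283, 252, 19, 52, 587] [ 0.008 -0.035]
[366. 277.] [357, 252, 19, 54, 602] [ 0.052 -0.036]
[187. 290.] [159, 261, 58, 59, 2480] [-0.058 -0.044]
[324. 345.] [301, 323, 48, 43, 1411] [ 0.026 -0.086]
```

Call:
servo_tool(rows=[[0,-0.07,1,-0.08],[0,0,0.5,0],[0,0,0,0],[0.4,0,0,0],[0.4,0,0,0],[0.5,0,0,0],[0.5,0,0,0],[0.5,0,0,0]])

```text
time: 6.65
tool_pos: [0.5933, 0.1146, 0.0729]
tool_rot: [0.741, 0.672, 0.0, 0.0]
wrist_force: [-0.3, -1.9, 3.2]
grip_width: 0.239
gripper_force: 1.5
```

```bash
python3 look.py
```

```text
[0.5933 0.1146 0.0729] [0.025 0.075]
[65. 20.] [58, 0, 15, 44, 328] [-0.073  0.178]
[286.  21.] [107, 0, 350, 45, 14642] [0.009 0.177]
[477.  21.] [471, 0, 26, 48, 410] [0.08  0.178]
[507. 118.] [476, 80, 82, 94, 3393] [0.098 0.143]
[611. 142.] [569, 84, 70, 120, 853] [0.143 0.134]
[329. 215.] [290, 174, 85, 86, 5168] [0.026 0.1  ]
[292. 276.] [282, 251, 21, 54, 646] [0.009 0.07 ]
[366. 276.] [356, 251, 21, 55, 655] [0.043 0.07 ]
```

Call:
servo_tool(rows=[[0.5,0,0,0],[0.5,0,0,0],[0.5,0,0,0],[0.5,0,0,0],[0.5,0,0,0],[0.5,0,0,0],[0.5,0,0,0],[0.5,0,0,0]])

```text
time: 7.5
tool_pos: [0.6043, 0.234, 0.0719]
tool_rot: [0.741, 0.671, -0.0, -0.0]
wrist_force: [0.6, -0.7, 0.3]
grip_width: 0.238
gripper_force: 0.0
```

Call:
servo_tool(rows=[[0,0,-1,0],[-1,-0.25,-0.5,0],[-1,-0.3,0,0],[-1,-0.3,0,0],[-1,-0.3,0,0],[-1,-0.3,0,0],[-1,-0.3,0,0],[-1,-0.3,0,0]])

```text
time: 8.3
tool_pos: [0.5222, 0.0292, 0.1171]
tool_rot: [0.741, 0.671, 0.0, -0.0]
wrist_force: [0.3, -0.8, 0.4]
grip_width: 0.238
gripper_force: 0.0
```

Call:
servo_tool(rows=[[-1,-0.35,0,0],[-1,-0.35,0,0],[-0.6,0,0,0],[0,0,0,0],[0,0,0,0],[0,0,0,0],[0,0,0,0],[0,0,0,0]])

```text
time: 9.1
tool_pos: [0.4943, -0.0451, 0.1172]
tool_rot: [0.741, 0.672, 0.0, -0.0]
wrist_force: [-0.2, -0.1, 0.1]
grip_width: 0.238
gripper_force: 0.0
```

```bash
python3 look.py
```

```text
[ 0.4943 -0.0451  0.1172] [-0.056 -0.095]
[632.  54.] [619, 8, 21, 74, 776] [0.097 0.002]
[323. 143.] [294, 109, 61, 69, 3116] [-0.059 -0.045]
[470. 212.] [437, 184, 65, 60, 2721] [ 0.026 -0.084]
[292. 277.] [283, 252, 19, 53, 595] [-0.077 -0.127]
[366. 277.] [357, 252, 20, 54, 616] [-0.032 -0.127]
```

Call:
servo_tool(rows=[[0,-0.1,1,0.05],[0,0,0.5,0],[0,0,0,0],[0.4,0,0,0],[0.4,0,0,0],[0.5,0.02,0,0],[0.5,0.02,0,0],[0.5,0.02,0,0]])

```text
time: 9.95
tool_pos: [0.5011, 0.0246, 0.0734]
tool_rot: [0.743, 0.669, 0.001, 0.001]
wrist_force: [0.9, 0.6, -0.6]
grip_width: 0.241
gripper_force: 0.1
```

Call:
servo_tool(rows=[[0.5,0.02,0,0],[0.5,0.02,0,0],[0.5,0.02,0,0],[0.5,0.02,0,0],[0.5,0.02,0,0],[0.5,0.02,0,0],[0.4,0.02,0,0],[0,0,0,0]])

```text
time: 10.75
tool_pos: [0.5155, 0.1261, 0.0724]
tool_rot: [0.743, 0.669, 0.001, -0.0]
wrist_force: [0.1, 0.7, 0.4]
grip_width: 0.236
gripper_force: 0.0
```

```bash
python3 look.py
```

```text
[0.5155 0.1261 0.0724] [-0.053  0.078]
[222.  19.] [190, 0, 45, 56, 713] [-0.092  0.181]
[426.  29.] [250, 0, 349, 58, 17904] [-0.017  0.178]
[634.  35.] [626, 0, 14, 59, 349] [0.063 0.177]
[328. 217.] [292, 175, 76, 84, 4703] [-0.053  0.103]
[292. 276.] [282, 251, 21, 54, 630] [-0.069  0.073]
[366. 277.] [356, 251, 20, 55, 643] [-0.035  0.073]
[619. 369.] [590, 335, 50, 65, 2278] [0.1   0.017]
```

Call:
servo_tool(rows=[[0.4,0,0,0],[0.5,0,0,0],[0.5,0,0,0],[0.5,0,0,0],[0.5,0,0,0],[0.5,0,0,0],[0.5,0,0,0],[0.4,0,0,0]])

```text
time: 11.6
tool_pos: [0.5274, 0.2387, 0.0723]
tool_rot: [0.743, 0.669, 0.0, -0.0]
wrist_force: [-0.1, -0.9, -0.1]
grip_width: 0.238
gripper_force: 0.0
```

Call:
servo_tool(rows=[[0,0,-1,0],[-1,0.2,-0.5,0],[-1,0.25,0,0],[-1,0.25,0,0],[-1,0.25,0,0],[-1,0.25,0,0],[-1,0.25,0,0],[-1,0.25,0,0]])

```text
time: 12.4
tool_pos: [0.5561, 0.0217, 0.1174]
tool_rot: [0.744, 0.668, 0.0, 0.0]
wrist_force: [0.1, 0.3, 0.2]
grip_width: 0.237
gripper_force: 0.0
```

Call:
servo_tool(rows=[[-1,0.25,0,0],[-1,0.25,0,0],[-1,0.25,0,0],[-0.8,0.1,0,0],[0,0,0,0],[0,0,0,0],[0,0,0,0],[0,0,0,0]])

```text
time: 13.2
tool_pos: [0.5692, -0.0918, 0.1174]
tool_rot: [0.743, 0.669, 0.0, -0.0]
wrist_force: [-0.1, -0.5, 0.7]
grip_width: 0.237
gripper_force: 0.0
```

```bash
python3 look.py
```

```text
[ 0.5692 -0.0918  0.1174] [ 0.024 -0.133]
[333. 144.] [303, 114, 64, 64, 2886] [ 0.027 -0.084]
[292. 276.] [283, 251, 19, 53, 598] [ 0.002 -0.165]
[366. 277.] [357, 251, 20, 55, 619] [ 0.047 -0.165]
```

Call:
servo_tool(rows=[[0,0.1,1,0],[0,0,0.5,0],[0,0,0,0],[0.4,0,0,0],[0.4,0,0,0],[0.5,0,0,0],[0.5,0,0,0],[0.5,0,0,0]])

```text
time: 14.05
tool_pos: [0.5798, -0.0233, 0.0729]
tool_rot: [0.743, 0.669, 0.0, 0.0]
wrist_force: [-1.0, -0.8, 1.0]
grip_width: 0.237
gripper_force: 0.8
```

Call:
servo_tool(rows=[[0.5,0,0,0],[0.5,0,0,0],[0.5,0,0,0],[0.5,0,0,0],[0.5,0,0,0],[0.5,0,0,0],[0.5,0,0,0],[0.5,0,0,0]])

```text
time: 14.85
tool_pos: [0.5923, 0.0953, 0.0723]
tool_rot: [0.744, 0.668, -0.0, 0.0]
wrist_force: [-0.1, -2.4, 3.7]
grip_width: 0.233
gripper_force: 2.2
```

```bash
python3 look.py
```

```text
[0.5923 0.0953 0.0723] [0.027 0.055]
[624.  18.] [609, 7, 31, 26, 320] [0.138 0.16 ]
[508.  69.] [479, 21, 72, 104, 3508] [0.096 0.141]
[609. 126.] [581, 100, 59, 43, 397] [0.141 0.12 ]
[329. 219.] [290, 184, 79, 77, 4421] [0.027 0.079]
[292. 276.] [282, 251, 21, 54, 642] [0.01  0.051]
[366. 277.] [356, 251, 21, 55, 655] [0.044 0.05 ]
[488. 313.] [467, 294, 42, 47, 1385] [0.105 0.03 ]
```

Call:
servo_tool(rows=[[0.5,-0.03,0,0],[0.5,-0.03,0,0],[0.5,-0.03,0,0],[0.5,0,0,0],[0.5,0,0,0],[0.5,0,0,0],[0.5,0,0,0],[0.5,0,0,0]])

```text
time: 15.7
tool_pos: [0.6022, 0.2155, 0.0721]
tool_rot: [0.744, 0.669, 0.0, -0.0]
wrist_force: [-0.3, 0.2, -1.2]
grip_width: 0.237
gripper_force: 0.0
```

Call:
servo_tool(rows=[[0.4,0,0,0],[0,0,0,0],[0,0,-1,0],[0,0,-1,0],[-0.7,0,-1,0],[-0.7,0,-1,0],[-0.7,0,0,0],[0,0,0,0]])

```text
time: 16.5
tool_pos: [0.5977, 0.1586, 0.1932]
tool_rot: [0.745, 0.667, -0.0, 0.001]
wrist_force: [-0.1, -0.8, -0.6]
grip_width: 0.233
gripper_force: 0.0
```

```bash
python3 look.py; python3 - <<'E'
from h import *
a=bot.capture("scene")[...,::-1][150:270,225:425];b=cv2.imread('pics/w_last.png')
a=cv2.resize(a,(640,384),interpolation=cv2.INTER_CUBIC)
cv2.imwrite('pics/end.png',cv2.resize(np.vstack([a,b[:210]]),(640,594)))
E
```

```text
[0.5977 0.1586 0.1932] [0.025 0.119]
[162.  52.] [145, 0, 36, 121, 1301] [-0.09  0.22]
[298.  56.] [185, 0, 223, 120, 23899] [0.005 0.216]
[424.  51.] [409, 0, 32, 119, 1344] [0.093 0.219]
[422. 158.] [407, 143, 45, 45, 652] [0.097 0.143]
[292. 276.] [283, 252, 19, 52, 549] [-0.006  0.041]
[366. 277.] [357, 252, 19, 54, 563] [0.057 0.04 ]
[419. 296.] [407, 279, 25, 37, 730] [0.104 0.021]
```

View pics/end.png

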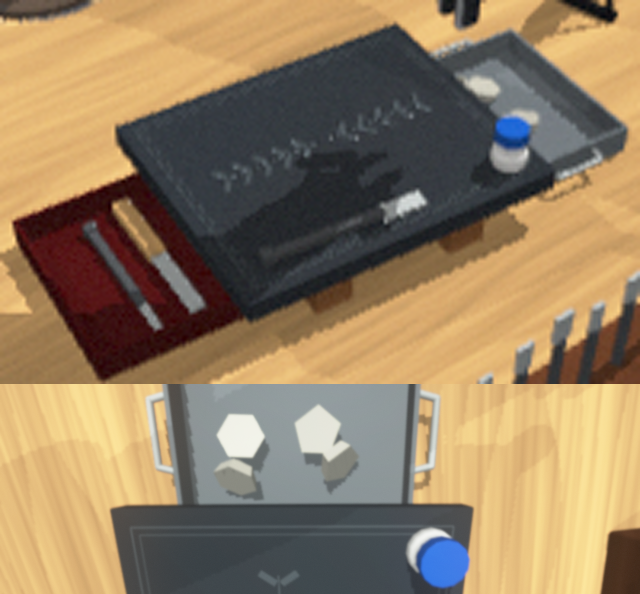

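All four chips are in the metal tray, around (240,435), (237,475), (318,430) and (338,460). The slab is clear and the jar, chisel and tools haven't moved.

```bash
python3 -c "
from bench import bot
print(bot.close_job())"
```

```text
the job is handed in; nothing more can be done
None
```

All four chips were swept over the slab's +y edge into the bare-metal chip tray, the last pictures show the jar, chisel, tools and trays where they were, and the job was handed in at about 17 s.

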